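# Mount the long print block on the pegged bed

### The arm

A 6-joint arm with a two-finger parallel gripper is mounted at the origin on a cart in front of the work surface, level with it; the furniture and walls round the work are solid. World frame = base frame: x ahead of the robot, y to its left, z up, the work surface at z = 0. Lengths are in m, angles in rad, forces in N, time in s.
With the tool pointing down it reaches from about 0.35 to 0.975 m from the base axis. Payload 7.1 kg.
Tool frame: the origin (TCP) lies midway between the tips of the shut fingers; the grasp point (between the pads) lies 19 mm behind it; z points along the fingers, x is the direction in which the jaws open and shut, and the axes are right-handed (so a half turn about z gives the same grasp; the last joint's range is limited). The gripper opens to 88 mm and grips with 3 to 60 N. Pads are 20 mm wide; open, the fingers measure 115 mm over their backs; the gripper's body (75 mm by 178 mm) begins 61 mm behind the grasp point.
Start: joints at [1.094, 0.423, 1.63, -0, 1.089, -0.019], TCP at [0.276, 0.561, 0.223] pointing down, gripper open.
Joint ranges: [-3, 3], [-0.9, 2.11], [0.09, 2.58], [-1.31, 4.45], [0.11, 2.69], [-2.54, 2.54]. Speed limits (rad/s): [2.39, 2.39, 3.01, 3.14, 3.14, 3.14].

### API

Orientations are given as a unit quaternion [w, x, y, z].
In Python, from station import move_pose, movel, movej, command_gripper, wait, inverse_kinematics, read_camera, camera_info, MotionError, job_done, get_time, get_joint_pos, get_qvel, get_effort, get_tcp_pos, get_ee_rot, get_ft_force, get_ft_torque, get_grip_width gives the robot as it stands. Calls block until the motion is done:
- move_pose(position, orientation): joint-space move of the TCP to a pose.
- movel(position, frame=None, v=0.15, until_force=None): straight line of the TCP; frame=None keeps the orientation; v is the mean speed in m/s. With until_force (N) it stops when the force on the tool has changed by that much, and returns True; else False.
- movej(angles): joint-space move.
- command_gripper(opening): opening from 0.0 (shut) to 1.0 (fully open); the grip force is fixed at half the most; returns when the fingers have stopped.
- wait(seconds).
- inverse_kinematics(position, orientation): joint angles nearest the present ones, or None.
- read_camera(name): name is "scene" or "top"; returns the picture (480x640x3 uint8, red, green, blue); there is no depth.
- camera_info(name): a dict with "intrinsics" (3x3 intrinsics, pixels), "dist" ([k1, k2, p1, p2, k3] as OpenCV has them; the pictures are not rectified), "T" (4x4, takes a point from camera to world coordinates). Camera axes: x right, y up, looking along -z (the intrinsics and any distortion apply to the point x, -y, -z); pixel columns grow to the right and rows downward; lengths in m; the calibration is good to about 2 mm. A picture is of the moment at which its call begins. camera_info takes no time and is no camera call.
A pose or a line that the arm cannot do raises MotionError and nothing moves.
- job_done(): hands the job in, once; it reports no verdict.
Readings, each from a call of its own:
- get_time(): time.
- get_joint_pos(): joint angles.
- get_qvel(): joint speeds.
- get_effort(): joint torques, N m.
- get_tcp_pos(): TCP position.
- get_ee_rot(): TCP orientation.
- get_ft_force(): force on the tool from outside, world axes, zero at the start.
- get_ft_torque(): the same for the moment, N m.
- get_grip_width(): opening from 0.0 (shut) to 1.0 (fully open).
Only numpy, scipy, OpenCV 4.12 (cv2) and the standard library are available. Lean on these libraries where they do the work, as an engineer would, in place of code of your own. Each camera call takes 0.05 s, during which the arm holds its last target.

### The job

Mount the long wooden print block on the mounting bed for proofing: stand it carved face up with its four pegs in the bed's four holes, then press it down against the sprung bars until it sits flush on the bed all round, and let go. Set it in place rather than dropping it, and leave the short print block where it is.

Things in the scene. Friction and masses are not known exactly. Their poses are not given: they have to be found in the camera images.
- block_long: Longer wooden print block, dark carved face up: 110 (x) x 58 (y) x 34 mm thick, 0.24 kg, standing on four pegs 22 mm long at x +-36, y +-15.5 mm (6 mm wide at the tip, widening over 14 mm to 23, then straight). Origin: block centre, at peg-tip level; underside at z = 22, top at z = 56 mm. A half turn makes no difference. Grip across the 58 mm width, well above the pegs.
- block_short: The shorter print block, a bystander: same wood, width, height and pegs, but only 66 mm long (x), with pegs at x = +-18 mm, so it does not fit the bed. Origin and axes as for the long block.
- bed: Mounting bed, fixed: wooden board 150 (x) x 100 (y) x 28 mm high, brass ends; four square holes 25 mm wide, 24 deep at x +-36, y +-15.5 mm. Origin: centre of underside, on the table. Sprung brass bars in the holes stop the block under its own weight about 8 mm above home; a push of about 15 N seats it and it stays. Seated, block origin is at z = 6, block top at z = 62 mm above bed origin.

How it is judged:
At the end, for the whole second after the job is handed in: The long block is fully home on the bed: its underside within 3 mm of the bed's top, centred within 10 mm, its long side along the bed's within 10 degrees, level within 3 degrees, face up and at rest (z of block_long in the frame of bed below 0.009 m and horizontal distance between block_long and bed below 0.01 m and angle between the x axis of block_long and the x axis of bed, either way round below 0.17 rad and angle between block_long's own z axis and vertical below 0.05 rad and linear speed of block_long below 0.02 m/s); the robot touches nothing.
It fails at once if the long block falls freely (more than about 2.5 cm: faster than 0.7 m/s with nothing touching it) (linear speed of block_long above 0.7 m/s and contact force between block_long and anything else below 0.05 N).
It fails at once if the short block is moved more than 3 cm (distance of block_short from where it was at the start of the episode above 0.03 m).
It also fails if it takes over 40 s, if anything falls off the work surface, if the arm or the gripper's body presses on something with over 40 N, if the wrist force passes 120 N, or if a joint passes its speed limit or range.

## Working session

There is one attempt and no reset: what is moved stays moved. The work goes in short steps, each a Python script; the robot and the scene stay as the last script left them, time stands still between calls to the robot, and variables do not carry over. Pictures are saved under pics/ and viewed, and the job is handed in when it is done.

```bash
mkdir -p pics; python3 - <<'E'
from station import *
import cv2
for n in("scene","top"):
    cv2.imwrite(f"pics/{n}0.png",read_camera(n)[:,:,::-1]); i=camera_info(n); print(n,i)
print(get_time(),get_ee_rot())
E
```

```text
scene {'intrinsics': array([[552.72003407,   0.        , 315.00517918],
       [  0.        , 552.72003407, 230.75679052],
       [  0.        ,   0.        ,   1.        ]]), 'dist': array([-0.12583362,  0.        ,  0.        ,  0.        ,  0.        ]), 'T': array([[ 0.9065829 ,  0.17503138, -0.38402014,  0.05675783],
       [-0.42188286,  0.39971077, -0.81378508, -0.87344071],
       [ 0.01105906,  0.89977515,  0.43621369,  0.53408147],
       [ 0.        ,  0.        ,  0.        ,  1.        ]])}
top {'intrinsics': array([[458.18941975,   0.        , 319.2510376 ],
       [  0.        , 458.18941975, 236.12381845],
       [  0.        ,   0.        ,   1.        ]]), 'dist': array([-0.09261248,  0.        ,  0.        ,  0.        ,  0.        ]), 'T': array([[-0.01435047,  0.99802361, -0.06117961,  0.43546409],
       [-0.99988193, -0.01398718,  0.00636224,  0.06642483],
       [ 0.00549394,  0.06126368,  0.9981065 ,  0.97179835],
       [ 0.        ,  0.        ,  0.        ,  1.        ]])}
0.1 [ 3.71501845e-04  8.49103636e-01  5.28225800e-01 -6.18215704e-04]
```

View pics/top0.png

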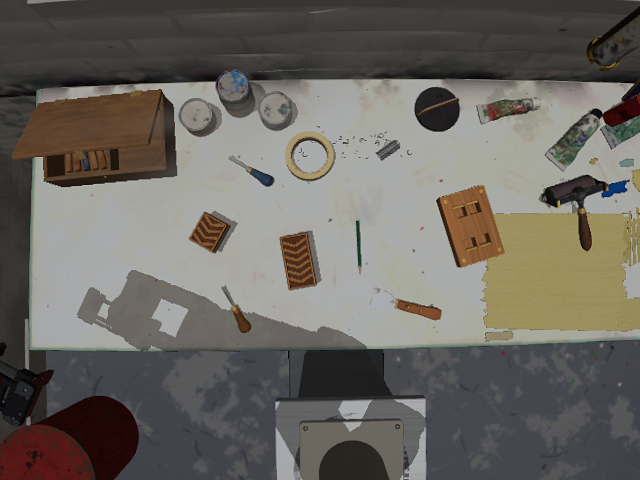

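View pics/scene0.png

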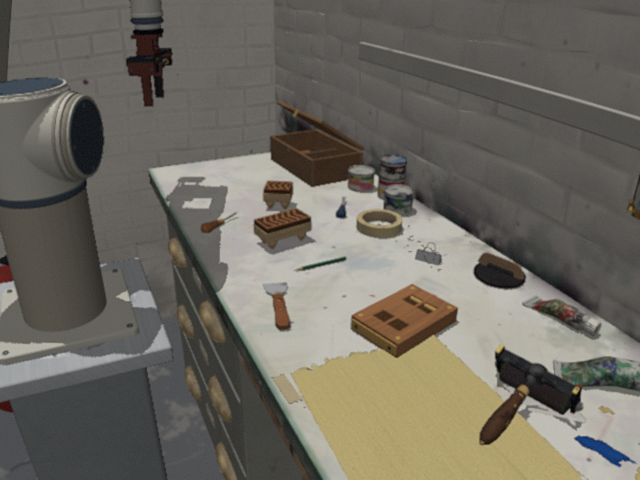

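```bash
python3 - <<'E'
import cv2
a=cv2.imread("pics/top0.png")
cv2.imwrite("pics/cA.png",cv2.resize(a[220:300,260:340],None,fx=7,fy=7,interpolation=cv2.INTER_CUBIC))
cv2.imwrite("pics/cB.png",cv2.resize(a[175:275,425:515],None,fx=6,fy=6,interpolation=cv2.INTER_CUBIC))
E
```

```text
(no output)
```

View pics/cA.png

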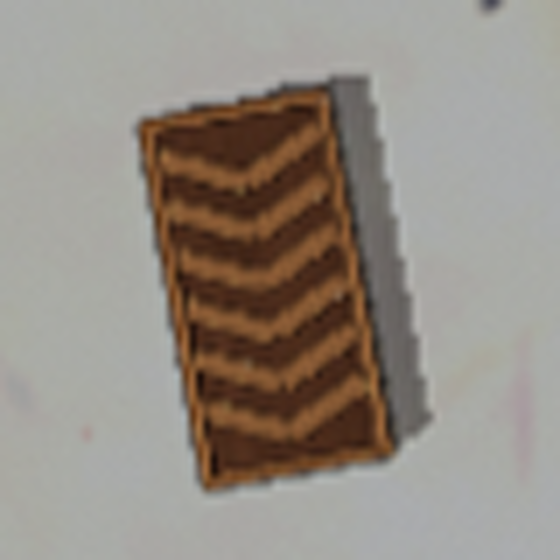

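View pics/cB.png

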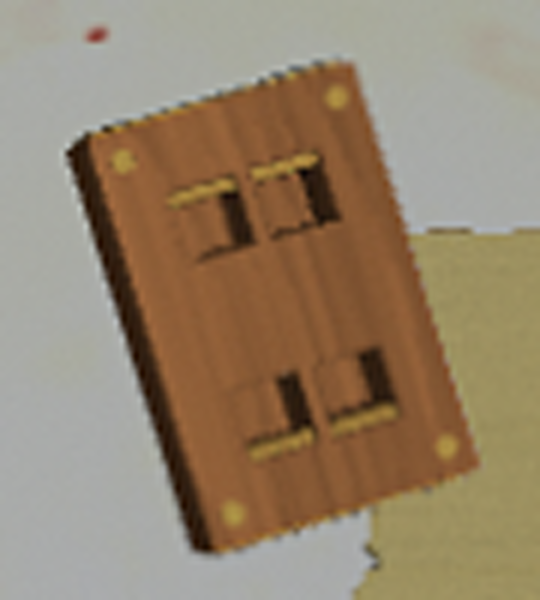

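```bash
cat > h.py <<'E'
import numpy as np, cv2
from station import *
def rays(n,px,z):
    i=camera_info(n); K,d,T=i["intrinsics"],i["dist"],i["T"]
    u=cv2.undistortPoints(np.array(px,float).reshape(-1,1,2),K,d)[:,0]
    D=np.c_[u[:,0],-u[:,1],-np.ones(len(u))]@T[:3,:3].T; o=T[:3,3]
    return o+D*((z-o[2])/D[:,2])[:,None]
def proj(n,P):
    i=camera_info(n); K,d,T=i["intrinsics"],i["dist"],i["T"]
    p=(np.array(P,float)-T[:3,3])@T[:3,:3]; p=p*[1,-1,-1]
    return cv2.projectPoints(p,np.zeros(3),np.zeros(3),K,d)[0][:,0]
def box(c,yaw,L,W,z):
    R=np.array([[np.cos(yaw),-np.sin(yaw)],[np.sin(yaw),np.cos(yaw)]])
    q=np.array([[L,W],[L,-W],[-L,-W],[-L,W]])/2@R.T+c[:2]
    return np.c_[q,np.full(4,z)]
E
python3 - <<'E'
from h import *
from scipy.optimize import least_squares
A=np.array([(140,122),(328,85),(393,452),(207,490)])/7+(260,220)-0.43
B=np.array([(92,132),(352,62),(480,466),(212,552)])/6+(425,175)-0.42
S=np.array([(123,161),(337,97),(447,446),(233,513)])/6+(425,175)-.42
s=cv2.imread("pics/scene0.png")
for nm,P,z,L,W in(("blk",A,.056,.11,.058),("bed",B,.028,.15,.1),("scr",S,.028,None,None)):
    p=rays("top",P,z); print(nm,p.round(4).tolist(),p.mean(0).round(4))
    ax=(p[0]+p[1]-p[2]-p[3]); print(" yaw",np.arctan2(ax[1],ax[0]), "L",np.linalg.norm(p[0]-p[3]),np.linalg.norm(p[1]-p[2]),"W",np.linalg.norm(p[0]-p[1]),np.linalg.norm(p[3]-p[2]))
    if L:
        yaw=np.arctan2(ax[1],ax[0])
        f=least_squares(lambda v:(box(v,v[2],L,W,z)-p).ravel(),[*p.mean(0)[:2],yaw]); print(" fit",f.x)
        q=proj("scene",box(f.x,f.x[2],L,W,z)); print(q.round(1).tolist())
        cv2.polylines(s,[q.round().astype(int)],True,(0,255,0),1)
cv2.imwrite("pics/ov.png",cv2.resize(s[170:370,240:480],None,fx=3.3,fy=3,interpolation=cv2.INTER_CUBIC))
E
```

```text
blk [[0.491, 0.1401, 0.056], [0.5008, 0.0862, 0.056], [0.3959, 0.069, 0.056], [0.3858, 0.1221, 0.056]] [0.4434 0.1043 0.056 ]
 yaw 0.1658781505859561 L 0.10664554752041688 0.10631127917188017 W 0.05481776779281926 0.053990789295679346
 fit [0.44337658 0.10432316 0.1697114 ]
[[297.3, 206.8], [312.4, 216.0], [266.9, 228.5], [252.9, 218.4]]
bed [[0.5727, -0.1933, 0.028], [0.5967, -0.2872, 0.028], [0.454, -0.3277, 0.028], [0.4258, -0.231, 0.028]] [ 0.5123 -0.2598  0.028 ]
 yaw 0.263450285865191 L 0.15162677674121178 0.14836216952893666 W 0.09697660651232523 0.10074742780625222
 fit [ 0.51231092 -0.25980511  0.26466372]
[[413.1, 283.2], [458.9, 307.4], [397.8, 343.4], [351.7, 314.0]]
scr [[0.5624, -0.2039, 0.028], [0.5843, -0.2813, 0.028], [0.4612, -0.316, 0.028], [0.4392, -0.2388, 0.028]] [ 0.5118 -0.26    0.028 ]
 yaw 0.2753985304260093 L 0.12805297216848988 0.12797017474156538 W 0.08041899612628386 0.0803032049699051
```

View pics/ov.png

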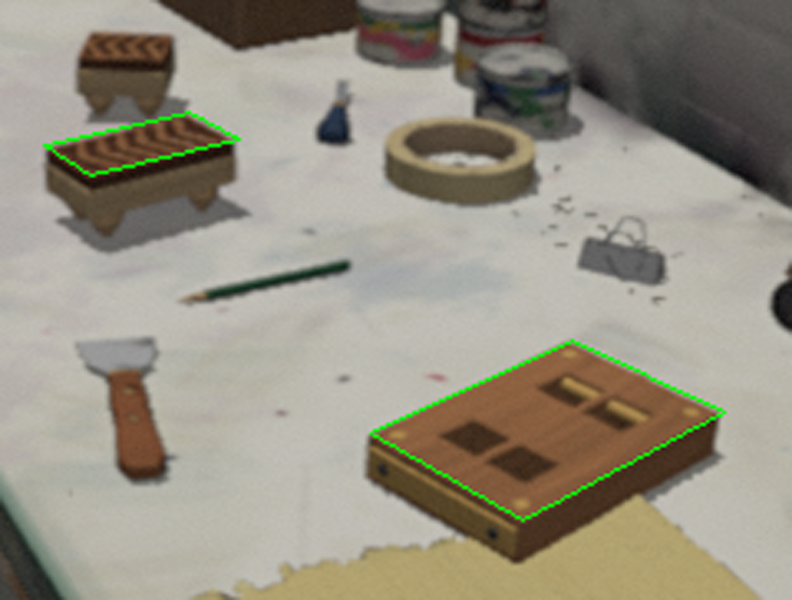

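```bash
cat >> h.py <<'E'
from scipy.spatial.transform import Rotation as Rn
def quat(yaw):  # tool x along world angle yaw, z down
    x=np.array([np.cos(yaw),np.sin(yaw),0]); z=np.array([0,0,-1.]); y=np.cross(z,x)
    q=Rn.from_matrix(np.c_[x,y,z]).as_quat(); return q[[3,0,1,2]]
BLK=np.array([.4434,.1043]); BY=.168; BED=np.array([.512,-.260]); DY=.2735
E
python3 - <<'E'
from h import *
for s in(1,-1):
    for c,y,z in((BLK,BY,.12),(BED,DY,.12)):
        print(s,inverse_kinematics([*c,z],quat(y+s*np.pi/2)))
s=-1 if 0 else 1
s=min((1,-1),key=lambda s:abs(inverse_kinematics([*BED,.12],quat(DY+s*np.pi/2))[5]) if inverse_kinematics([*BED,.12],quat(DY+s*np.pi/2)) is not None else 99)
print(s); open('s.txt','w').write(str(s))
command_gripper(1.0)
q=quat(BY+s*np.pi/2)
move_pose([*BLK,.13],q); movel([*BLK,.028],v=.1)
print(get_ft_force()); command_gripper(0.0); wait(.2)
print(get_grip_width(),get_ft_force())
movel([*BLK,.10],v=.1); print(get_ft_force(),get_grip_width(),get_time(),get_tcp_pos())
cv2.imwrite("pics/s1.png",read_camera("scene")[:,:,::-1]);cv2.imwrite("pics/t1.png",read_camera("top")[:,:,::-1])
E
```

```text
1 [ 2.04899817e-01  3.43500794e-01  2.06787743e+00 -4.44089210e-16
  7.30214434e-01 -1.53389651e+00]
1 [-4.90602822e-01  4.87059323e-01  1.81134651e+00 -4.44089210e-16
  8.43186823e-01 -2.33489915e+00]
-1 [ 2.04899817e-01  3.43500794e-01  2.06787743e+00 -4.44089210e-16
  7.30214434e-01  1.60769614e+00]
-1 [-4.90602822e-01  4.87059323e-01  1.81134651e+00 -4.44089210e-16
  8.43186823e-01  8.06693505e-01]
-1
[ 0.25564443 -0.42858162 -0.85555027]
0.6535425294172602 [ 0.12829036 -0.66593452  4.05213015]
[-0.19689017  0.30734314 -1.98734502] 0.6535599035286996 4.925 [0.44296206 0.10420166 0.09958558]
```

View pics/s1.png

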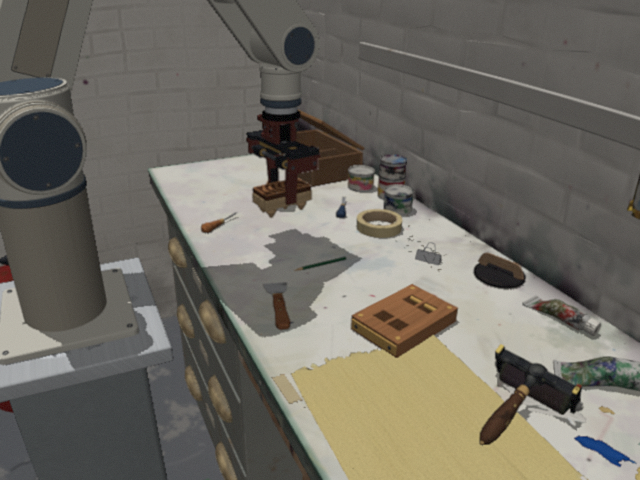

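```bash
python3 - <<'E'
from h import *
s=int(open('s.txt').read())
move_pose([*BED,.10],quat(DY+s*np.pi/2)); movel([*BED,.060],v=.08)
print(get_tcp_pos(),get_ft_force(),get_time())
a=read_camera("scene")[:,:,::-1];t=read_camera("top")[:,:,::-1]
cv2.imwrite("pics/s2.png",cv2.resize(a[200:380,310:510],None,fx=3,fy=3,interpolation=cv2.INTER_CUBIC))
cv2.imwrite("pics/t2.png",cv2.resize(t[165:285,415:535],None,fx=4,fy=4,interpolation=cv2.INTER_CUBIC))
E
```

```text
[ 0.51190363 -0.25996409  0.05963274] [ 0.53558037 -0.02606528 -2.26027847] 7.0583
```

View pics/s2.png

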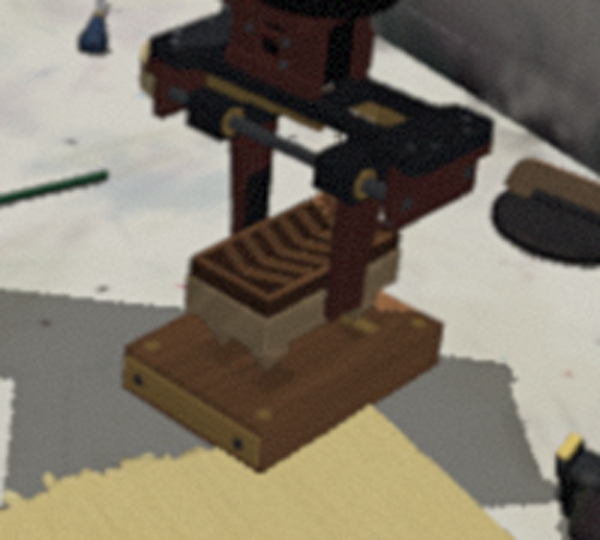

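View pics/t2.png

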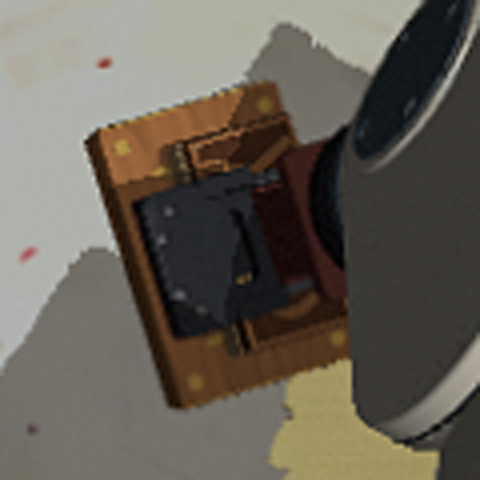

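```bash
python3 - <<'E'
from h import *
print(((proj("scene",box(BED,DY,.11,.058,.088))-(310,200))*3).round())
print(movel([*BED,.0415],v=.03,until_force=6))
print(get_tcp_pos(),get_ft_force(),get_ft_torque(),get_time())
a=read_camera("scene")[:,:,::-1]
cv2.imwrite("pics/s3.png",cv2.resize(a[200:380,310:510],None,fx=3,fy=3,interpolation=cv2.INTER_CUBIC))
E
```

```text
[[323. 185.]
 [406. 225.]
 [270. 297.]
 [186. 251.]]
True
[ 0.51184541 -0.25984349  0.04126623] [0.38966514 0.21418638 2.07278119] [-0.02457189 -0.07703429  0.00741286] 7.775
```

View pics/s3.png

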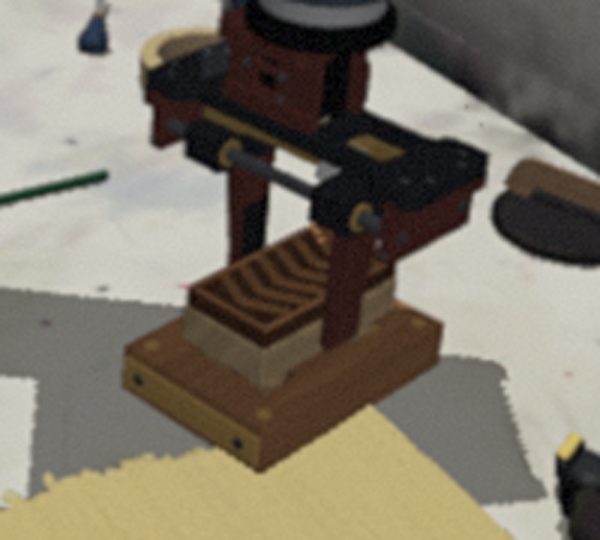

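The pegs are in the holes: the near one at crop (265,385) has gone below the bed top, and the height and force match resting on the bars. Next I release, then press down with the fingers shut.

```bash
python3 - <<'E'
from h import *
command_gripper(1.0); wait(.3)
movel([*BED,.13],v=.12); command_gripper(0.0)
print(get_time(),get_ft_force())
print(movel([*BED,.078],v=.08,until_force=5))
r=movel([*BED,.058],v=.025,until_force=26)
print(r,get_tcp_pos(),get_ft_force(),get_time())
movel([*BED,.16],v=.15)
move_pose([.42,.0,.25],get_ee_rot())
for n,c in(("scene",(200,380,310,510)),("top",(165,285,415,535))):
    a=read_camera(n)[:,:,::-1]
    cv2.imwrite(f"pics/{n}4.png",cv2.resize(a[c[0]:c[1],c[2]:c[3]],None,fx=4,fy=3 if 0 else 4,interpolation=cv2.INTER_CUBIC)[:600])
print(get_time())
for z in(.062,.070): print(z,((proj("scene",box(BED,DY,.11,.058,z))-(310,200))*4).round().tolist())
E
```

```text
11.0167 [ 0.25736042  0.53237864 -0.08602966]
False
True [ 0.5124904  -0.26014883  0.06235232] [-2.36241031  0.34942539  7.50640867] 12.4667
14.4833
0.062 [[425.0, 300.0], [534.0, 355.0], [354.0, 455.0], [244.0, 391.0]]
0.07 [[427.0, 283.0], [536.0, 338.0], [356.0, 437.0], [245.0, 373.0]]
```

View pics/scene4.png

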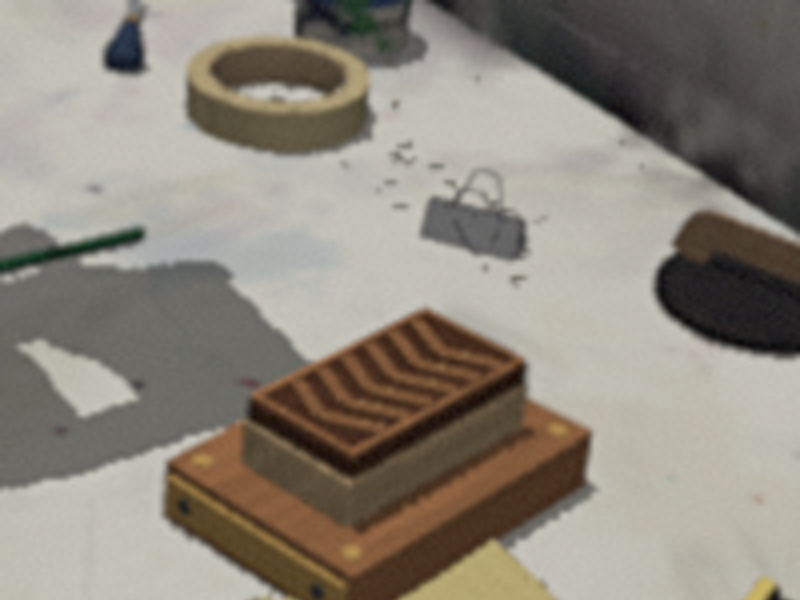

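View pics/top4.png

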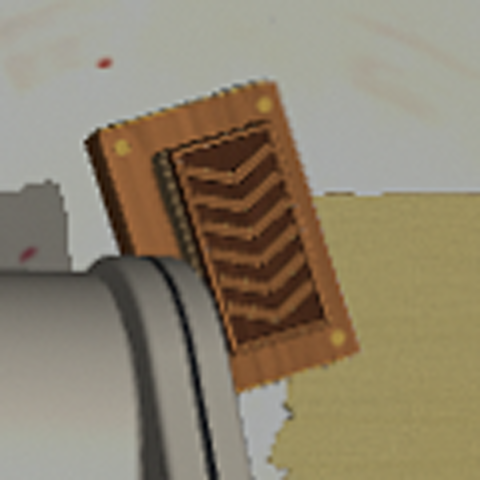

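The block looks seated. I'll touch it lightly at both ends to check that it's level.

```bash
python3 - <<'E'
from h import *
s=int(open('s.txt').read()); d=np.array([np.cos(DY),np.sin(DY)])
q=quat(DY+s*np.pi/2)
for k in(.033,-.033):
    p=BED+k*d
    move_pose([*p,.085],q) if k>0 else movel([*p,.085])
    r=movel([*p,.056],v=.02,until_force=15)
    print(k,r,get_tcp_pos(),get_ft_force()[2]); movel([*p,.09],v=.1)
movel([*BED,.16]); move_pose([.42,.12,.27],get_ee_rot())
for n,c in(("scene",(230,380,320,490)),("top",(165,285,180,540))):
    a=read_camera(n)[:,:,::-1]; f=4 if n=="scene" else 2.2
    cv2.imwrite(f"pics/{n}5.png",cv2.resize(a[c[0]:c[1],c[2]:c[3]],None,fx=f,fy=f,interpolation=cv2.INTER_CUBIC))
print(get_time(),get_ft_force())
for z in(.028,.062): print(z,((proj("scene",box(BED,DY,.11,.058,z))-(320,230))*4).round().tolist())
E
```

```text
0.033 True [ 0.54369017 -0.25109918  0.06236581] 6.441333532615121
-0.033 True [ 0.48015198 -0.26891035  0.06232652] 6.705782511828078
21.5583 [ 0.13711537 -0.16886015 -0.31311001]
0.028 [[377.0, 248.0], [484.0, 305.0], [307.0, 408.0], [199.0, 342.0]]
0.062 [[385.0, 180.0], [494.0, 235.0], [314.0, 335.0], [204.0, 271.0]]
```

View pics/scene5.png

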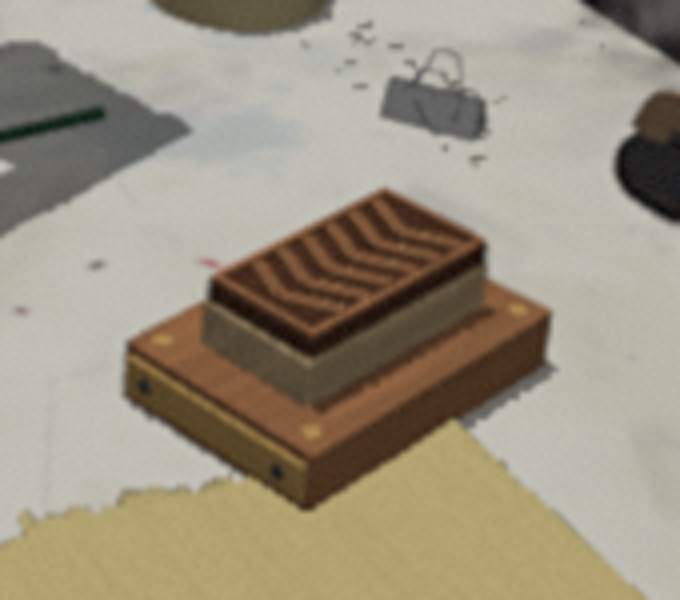

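View pics/top5.png

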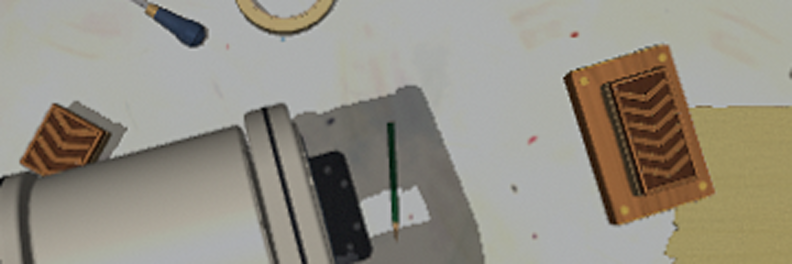

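Both ends read 62.3–62.4 mm high, so the block is flush and level. Its near bottom corner is at crop (312,405) against a predicted (307,408). The short block shows in its original place, and the arm is clear of everything.

```bash
python3 -c "
from station import *
job_done(); print(get_time())"
```

```text
the job is handed in; nothing more can be done
the job is handed in; nothing more can be done
```

The long block is mounted on the bed with its carved face up and all four pegs in the holes. I gripped it across its width and lowered it until the pegs met the sprung bars. I then let go, pressed the top centre with the fingers shut until the force had risen by 26 N, and backed the arm away before handing in.

**Flush and level:** touching the block's top gave 62.4 mm at the centre and at one end, and 62.3 mm at the other. A seated block should read 62 mm, so it's home and level.

**Centred and clear:** in the last pictures the block lines up with its predicted place on the bed to about 1–2 pixels. The arm is clear, and the force reading is near zero. The short block looks unmoved; I judged that by eye, without measuring it.

**Time and disagreements:** the clock read 21.6 s of the 40 s allowed just before I handed in. None of the checks failed. Two camera readings disagreed slightly:
- **Block size:** the block's top corners measured about 3.5 mm smaller each way than specified, probably because I picked them just inside the edge.
- **Bed angle:** the bed's corners and its screws gave angles 0.01 rad apart, so I used a value near the screws' reading.

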